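Slacken a ratchet file tray and lock one more slide box into the row

TASK

The yellow slide box has to go into the cream file tray: throw the red pawl lever over to free the ratchet, slide the follower back (without forcing it against the teeth), and stand the yellow box upright in the row, against the side of the grey box that faces the follower. Then put the pawl back in the teeth and close the follower up firmly, so that when you let go the ratchet keeps the whole row squeezed tight against the sprung pad, but do not crush the boxes. Leave the green box, the mug and the gel bottle alone.

Things in the scene. Friction and masses are not known exactly. Their poses are not given: they have to be found in the camera images.
- rack: Cream sheet-metal file tray fixed to the worktop, 146 mm wide (its x), 435 mm long (its y, -235 to +200 mm); origin on the worktop, floor 4 mm up, lips 30 mm high, 138 mm wide inside. At its +y end: a 100 mm tall end block with a black wire hoop 127 mm high and the sprung pad. Row from the pad towards -y: blue box, grey box, follower, with unknown small gaps at the start.
- pad_rest (a point): Where the centre of the black sprung pad's face is when nothing presses it (fixed in the tray at y = +145 mm, 50 mm above the worktop). The pad gives towards +y by up to 20 mm, damped (0.08 N per mm/s): it takes 4 N to start, 14 N at 20 mm. With the row closed up, a steady 15 to 18 N on the follower's handle presses it more than half-way; some 6 N of that is friction.
- follower (a joint): How far the teal follower plate has been slid back (to the tray's -y), m, 0 to 0.15; its front face is at tray y = 0.085 minus this. About 1.2 N of friction. It always slides forward (+y, to the pad), clicking over 5 mm teeth on the tray floor; with the pawl engaged it goes back only up to 5 mm, to the next tooth, so a push under 14 N may end slack; ease it back: let go suddenly, the pawl may skip.
- follower_face (a point): Centre of the front face (towards the boxes, tray +y) of the follower plate, 54 mm above the worktop; axes as the tray's. The plate is 112 mm wide, 8 mm thick, its top 104 mm above the worktop; two low rails run 134 mm back from it and carry the pawl. At the start it is too near the grey box to let another box in.
- handle (a point): Grasp point of the follower's black handle: a lug 40 mm (tray x) x 16 mm (tray y) on top of the plate, from 102 to 136 mm above the worktop; the point is 122 mm up and 10 mm behind the front face. Axes as the tray's. Take it from above, fingers closing along its 40 mm length.
- pawl (a joint): Angle of the pawl, rad, 0 to 1.36. 0: nose in the teeth, lever leaning 45 degrees away from the plate (to the tray's -y). 1.36: thrown over, leaning 33 degrees towards the plate, nose clear of the teeth. A weighted lever: it falls to the nearer side of about 0.75 and stays there. Up to 0.2 it rides on a tooth, still engaged. Under 1 N pushes it.
- pawl_bar (a point): Centre of the red cross bar (14 mm diameter, 54 mm long along tray x) at the top of the red pawl lever, 85 mm from the pivot; 105 mm above the worktop when engaged, 130 mm when upright, 116 mm when thrown. A 36 mm wide red blade joins it to the pivot. With the pawl thrown there are about 50 mm between the bar and the back of the plate.
- pawl_pivot (a point): Pivot of the pawl, 45 mm above the worktop, 113 mm behind (tray -y of) the follower's front face; it rides with the follower. The hinge axis lies along the tray's x.
- box_new_lug (a point): Centre of the lug on top of the yellow slide box: 40 mm (box x) x 16 mm (box y) x 28 mm tall, 114 mm above the box's underside. Axes as the box's. Lift the box by it from above, fingers closing along the 40 mm.
- box_new_center (a point): Centre of the yellow box's main body, 50 mm above its underside: 100 mm long (box x) x 36 mm thick (box y) x 100 mm tall, about 0.13 kg; with its lug 128 mm tall. Starts standing on the worktop; in the tray its x lies along the tray's x, either way round. It cracks if the follower squeezes it with more than 40 N.
- box_row2_center (a point): Centre of the body of the grey box standing in the tray (same size and shape as the yellow one, square to the tray), 50 mm above its underside; the nearer one to the follower.
- box_row1_center (a point): Centre of the body of the blue box standing in the tray (same size and shape), 50 mm above its underside; between the grey box and the pad, up to 8 mm short of the pad at the start.
- box_other_center (a point): Centre of the body of the green slide box (same size and shape) standing on the worktop near the yellow one, 50 mm above its underside; not to be moved.
- mug_center (a point): Middle of a white mug, 76 mm diameter, 85 mm tall; not to be moved.
- gel_center (a point): Middle of a gel bottle, 52 mm diameter, 130 mm tall; not to be moved.
Mind the look-alikes: they are no part of the job. Leave any orange look-alike of the part that bears box_row2_center alone.

How it is judged:
By the outcome, as a careful person would: the job done as asked, in the order asked, and still so for the second after the job is handed in, with the robot touching nothing.
It also fails if it takes over 72 s, if anything falls off the work surface, if the arm or the gripper's body presses on something with over 40 N, if the wrist force passes 120 N, or if a joint passes its speed limit or range.

ROBOT

A 6-joint arm with a two-finger parallel gripper is mounted at the origin on the work surface. World frame = base frame: x ahead of the robot, y to its left, z up, the work surface at z = 0. Lengths are in m, angles in rad, forces in N, time in s.
With the tool pointing down it reaches from about 0.35 to 0.725 m from the base axis. Payload 4.3 kg.
Tool frame: the origin (TCP) lies at the centre of the arm's flange, where the gripper is bolted on; the fingertips stand 173 mm ahead of it and the grasp point (between the pads) lies arm.hold_point_z ahead of it (arm.hold_point_z is the distance from the TCP to the grasp point, in m); z points along the fingers, y is the line along which they close (so a half turn about z gives the same grasp; the last joint's range is limited). The gripper opens to 85 mm and grips with 20 to 120 N. Pads are 22 mm wide; open, the fingers measure 114 mm over their backs; the gripper's body (76 mm by 85 mm) begins 54 mm behind the grasp point. The pads swing forward as they close: fully open they stand 13 mm farther back than shut.
Start: joints at [-1.253, 0.377, 0.081, 1.274, 0, 1.46], TCP at [0.239, -0.523, 0.405] pointing down, gripper open.
Joint ranges: [-2.72, 2.72], [-0.84, 1.66], [-1.02, 1.22], [-1.77, 2.12], [-1.37, 1.28], [-3.14, 3.14]. Speed limits (rad/s): [2.57, 2.57, 3.14, 3.14, 3.14, 3.14].

INTERFACE

Orientations are given as a 3x3 rotation matrix whose columns are the frame's x, y, z axes.
In Python, from rig import arm gives the robot as it stands.
- The arm moves only by the shell command python3 -m creep 'ROWS' [FORCE]. ROWS is JSON, a list of rows, each a list of 7 numbers: the shift along the tool's x, y, z in m, then the turn, a rotation vector about the tool's x, y, z in rad, then the finger opening in m, from 0 to 0.0854. A call has 1 to 20 rows; each row is the pose to reach, as a shift and turn from the pose commanded when the call began, along the tool's axes at that moment; what a row does not reach only later rows make up. A row lasts 1/10 s, in which the tool goes at most 50 mm and 8.59 degrees, less where a joint would pass 70% of its speed; a pose out of reach is approached as far as the arm can. A call with a gripper value outside its range is refused whole. The fingers move at their own pace and stop on an object; FORCE is the grip in N (left out, the last holds). Time passes only in rows, so rows that repeat a pose let the fingers close. It gives the time, the measured TCP pose, the force, the opening and the grip force at its end, in the units of the state.
- arm.get_state(): the state, without advancing time (a new reading comes with each control period).
- arm.get_image(name): name is "scene" or "top" or "wrist"; returns a dict with "frame" (420x560x3 uint8, red, green, blue), "z_map" (420x560 float32, m along the optical axis (not along the pixel's ray), 0 where there is no reading), "camera_matrix" (3x3 intrinsics, pixels), "k1" (the pictures are not rectified: a ray, as slopes to the right and down, at radius r is drawn at 1 + k1 r^2 times it, then the intrinsics apply), "rvec" (rotation vector, rad) and "tvec" (3), from world to camera coordinates, as OpenCV has them. Camera axes: x right, y down, z forward; pixel columns grow to the right and rows downward; lengths in m; the calibration is good to about 2 mm. A picture is of the moment at which its call begins.
- arm.hand_in(): hands the job in; it is judged then, once.
The state is a dict: "time": time; "qpos": joint angles; "joint_velocities": joint speeds; "joint_efforts": joint torques, N m; "eef_pos": TCP position; "eef_rot": TCP orientation; "ft_force": force on the tool from outside, world axes, zero at the start; "ft_torque": the same for the moment, N m; "opening": finger opening in m; "grasp_force": force on a finger pad.
Only numpy, scipy, OpenCV 4.12 (cv2) and the standard library are available. Lean on these libraries where they do the work, as an engineer would, in place of code of your own. Each camera call takes 0.05 s, during which the arm holds its last target. There are 200 camera calls.

## Working session

There is one attempt and no reset: what is moved stays moved. The work goes in short steps, Python scripts to look and compute and a shell command to move; the robot and the scene stay as the last step left them, time stands still between calls to the robot, and variables do not carry over. Pictures are saved under pics/ and viewed, at most 10 in all, crops included, and the job is handed in when it is done.

```bash
mkdir -p pics; ls
cat > h.py <<'E'
import numpy as np, cv2
from rig import arm
def look(n,save=None):
    d=arm.get_image(n)
    if save: cv2.imwrite('pics/'+save,d['frame'][...,::-1])
    return d
def pts(d):
    "world point per pixel from z_map"
    z=d['z_map']; h,w=z.shape
    u,v=np.meshgrid(np.arange(w),np.arange(h))
    return lift(d,u.ravel(),v.ravel(),z.ravel()).reshape(h,w,3)
def slopes(d,u,v):
    return cv2.undistortPoints(np.stack([u,v],-1).astype(float).reshape(-1,1,2),d['camera_matrix'],np.array([d['k1'],0,0,0.]))[:,0]
def lift(d,u,v,z):
    s=slopes(d,u,v); R=cv2.Rodrigues(np.array(d['rvec'],float))[0]
    c=np.c_[s*z[:,None],z]
    return (c-np.array(d['tvec']).ravel())@R
def mask(d,lo,hi):
    hsv=cv2.cvtColor(d['frame'],cv2.COLOR_RGB2HSV)
    return cv2.inRange(hsv,np.array(lo),np.array(hi))>0
E
python3 - <<'E'
from h import *
print(arm.hold_point_z); s=arm.get_state(); print(s)
a=look('scene','s0.png');b=look('top','t0.png');c=look('wrist','w0.png')
for d in (a,b,c):
    R=cv2.Rodrigues(np.array(d['rvec'],float))[0]; print(-R.T@np.array(d['tvec']).ravel(),R[2],d['k1'])
E
```

```text
pics
0.1547
{'time': 0.0, 'qpos': array([-1.25331855e+00,  3.78056535e-01,  7.96734450e-02,  1.27440137e+00,
       -7.18031060e-06,  1.46047366e+00]), 'joint_velocities': array([ 0.00061479, -0.00013458, -0.00025991, -0.00114141,  0.00123367,
       -0.00029056]), 'joint_efforts': array([-3.45689577e-04, -4.63602233e+01,  2.69877201e+01,  2.06948561e-02,
       -1.22124657e-04, -9.59702589e-06]), 'eef_pos': array([ 0.23845179, -0.52290617,  0.40378267]), 'eef_rot': array([[ 9.09880546e-01,  4.14869857e-01, -6.27460769e-04],
       [ 4.14870277e-01, -9.09878615e-01,  1.88653943e-03],
       [ 2.11755208e-04, -1.97684035e-03, -9.99998024e-01]]), 'ft_force': array([-0.35268881,  0.29525547,  0.09715775]), 'ft_torque': array([0.03118152, 0.0133107 , 0.02472765]), 'grasp_force': 0.0, 'opening': 0.08540273802521399}
[ 1.20767994 -0.38953487  0.77924604] [-0.62867332  0.4355024  -0.64428838] 0.019595789139219794
[0.46645995 0.06051189 1.19040375] [ 0.0839439  -0.00247483 -0.99646741] -0.0029575224476200432
[ 0.30315208 -0.49340135  0.37452711] [-0.2564928  -0.11596157 -0.95956467] -0.044496343470280746
```

View pics/s0.png

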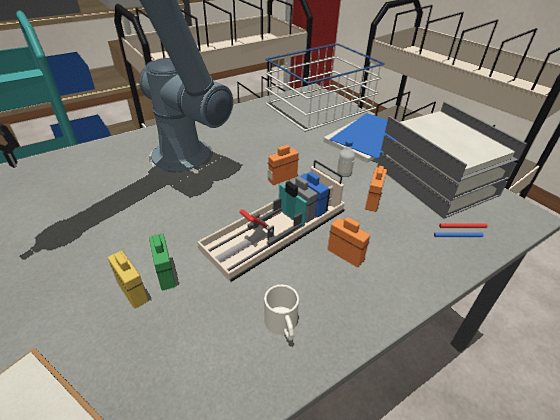

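View pics/t0.png

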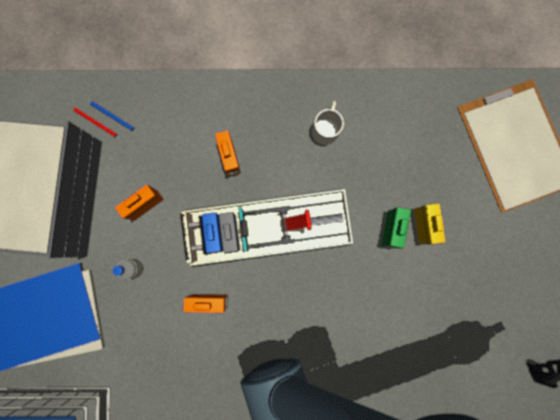

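The scene view shows the tray mid-image (200–345, 165–275), yellow box at (127,278) and green at (162,262). In the top view the pad end is at left (190,235), the red bar at (300,220), the teal plate at (243,230) and the yellow box at (432,224).

Run:
```python
from h import *
b=look('top'); P=pts(b)
def rep(n,m,zlo,zhi):
    q=P[m&(P[...,2]>zlo)&(P[...,2]<zhi)]
    if len(q)<4: print(n,len(q)); return
    r=cv2.minAreaRect((q[:,:2]*1000).astype(np.float32)); print(n,len(q),'med',q.mean(0).round(4),'rect',np.round(r[0],1),np.round(r[1],1),round(r[2],1),'zmax',q[:,2].max().round(3))
y=mask(b,(20,120,80),(33,255,255)); g=mask(b,(50,100,50),(75,255,255)); t=mask(b,(80,100,40),(98,255,255)); r=mask(b,(0,150,80),(6,255,255))|mask(b,(174,150,80),(180,255,255)); bl=mask(b,(103,120,60),(118,255,255))
win=np.zeros(y.shape,bool); win[185:270,175:360]=1
al=np.ones(y.shape,bool)
rep('yel lug',y,.115,.14);rep('yel top',y,.085,.113)
rep('grn lug',g,.115,.14);rep('grn top',g,.085,.113)
rep('teal',t&win,.09,.115); rep('red',r&win,.09,.13); rep('blue top',bl&win,.09,.113);rep('blue lug',bl&win,.118,.14)
rep('lug row',win,.115,.145)
cr=mask(b,(12,10,120),(30,120,255))&win
rep('cream rim',cr,.02,.04)
rep('hoop',win&al,.118,.135)
rep('tops',win,.095,.112)
# wide raised profile along rows for tray
m=np.zeros(y.shape,bool); m[170:290,170:365]=1
rep('tray all',m,.018,.15)
```

```text
yel lug 128 med [ 0.5248 -0.346   0.1266] rect [ 525.1 -347.9] [39.5 17.4] 5.6 zmax 0.132
yel top 463 med [ 0.5244 -0.3431  0.0995] rect [ 525.  -346.3] [99.1 37.9] 7.3 zmax 0.11
grn lug 121 med [ 0.5158 -0.2583  0.1266] rect [ 515.6 -259.2] [16.5 40. ] 79.3 zmax 0.132
grn top 458 med [ 0.5155 -0.2547  0.0995] rect [ 515.4 -259.1] [37.1 99.3] 77.5 zmax 0.113
teal 90 med [0.5119 0.1373 0.1036] rect [514.1 137.6] [105.9   8.7] 7.1 zmax 0.11
red 162 med [ 0.5347 -0.0178  0.1064] rect [536.1 -16.6] [28.4 42.8] 89.5 zmax 0.12
blue top 465 med [0.5047 0.2156 0.1038] rect [505.4 218.6] [96.6 40.7] 7.2 zmax 0.112
blue lug 116 med [0.5056 0.2157 0.1313] rect [505.8 216.5] [39.4 16.2] 6.7 zmax 0.138
lug row 511 med [0.508  0.1819 0.1303] rect [516.8 126. ] [114.  317.2] 7.5 zmax 0.142
cream rim 200 med [0.5351 0.1449 0.0285] rect [522.2  76.3] [146.  433.1] 7.3 zmax 0.039
hoop 363 med [0.5034 0.2143 0.1299] rect [516.6 127.6] [114.  313.8] 7.5 zmax 0.135
tops 1319 med [0.5061 0.1896 0.1032] rect [517.2 126.3] [129.4 320. ] 7.9 zmax 0.112
tray all 4097 med [0.5167 0.1404 0.0768] rect [567.6  80.5] [237.2 436.4] 7.4 zmax 0.142
```

```bash
cat >> h.py <<'E'
A=np.deg2rad(7.3); TX=np.array([np.cos(A),np.sin(A)]); TY=np.array([-np.sin(A),np.cos(A)]); O=np.array([.520,.0937])
def tray(p): p=np.asarray(p); return np.stack([(p[...,:2]-O)@TX,(p[...,:2]-O)@TY,p[...,2]],-1)
def world(x,y): return O+x*TX+y*TY
E
python3 - <<'E'
from h import *
s=look('scene'); b=look('top')
for n,d in (('scene',s),('top',b)):
    P=pts(d); T=tray(P)
    inn=(abs(T[...,0])<.08)&(T[...,1]>-.24)&(T[...,1]<.21)&(P[...,2]>-.01)
    def rep(k,m):
        q=T[m&inn]
        if len(q)>5: print(n,k,len(q),'lo',np.percentile(q,3,0).round(4),'hi',np.percentile(q,97,0).round(4))
    r=mask(d,(0,150,60),(6,255,255))|mask(d,(174,150,60),(180,255,255))
    t=mask(d,(80,100,40),(98,255,255)); bl=mask(d,(103,120,60),(118,255,255))
    rep('red',r); rep('red hi',r&(P[...,2]>.1)); rep('teal top',t&(P[...,2]>.095)&(P[...,2]<.112))
    rep('blue top',bl&(P[...,2]>.095)&(P[...,2]<.112)); rep('blue lug',bl&(P[...,2]>.12))
    gr=(abs(T[...,0])<.05)&(T[...,1]>.055)&(T[...,1]<.105)&~bl&~t
    rep('grey top',gr&(P[...,2]>.095)&(P[...,2]<.112)); rep('grey lug',gr&(P[...,2]>.122))
    rep('handle',(abs(T[...,0])<.05)&(T[...,1]>.0)&(T[...,1]<.055)&(P[...,2]>.122))
    lip=(P[...,2]>.024)&(P[...,2]<.036)&(T[...,1]<.03)
    for sg in (1,-1):
        q=P[inn&lip&(sg*T[...,0]>.055)]; f=cv2.fitLine((q[:,:2]*1000).astype(np.float32),cv2.DIST_HUBER,0,.01,.01).ravel(); print(n,'lip',sg,len(q),np.degrees(np.arctan2(-f[0]*np.sign(f[1]),abs(f[1]))).round(2),tray(q).mean(0).round(4))
    y=mask(d,(20,120,60),(33,255,255))&(abs(P[...,1]+.345)<.1)
    q=P[y&(P[...,2]>.12)]; print(n,'ylug',q.min(0).round(4),q.max(0).round(4),q.mean(0).round(4))
    for k,c in(('y',y),):
        q=P[c&(P[...,2]>.09)&(P[...,2]<.112)]; rr=cv2.minAreaRect((q[:,:2]*1000).astype(np.float32)); print(rr)
E
```

```text
scene red 116 lo [-0.0149 -0.1279  0.0567] hi [ 0.0281 -0.0732  0.1179]
scene red hi 71 lo [-0.0153 -0.1284  0.1084] hi [ 0.0284 -0.1174  0.1184]
scene teal top 79 lo [-0.0457  0.0312  0.0957] hi [0.0573 0.0464 0.1062]
scene blue top 184 lo [-0.0379  0.1048  0.097 ] hi [0.0537 0.1373 0.1096]
scene blue lug 73 lo [-0.0104  0.1128  0.1209] hi [0.0243 0.1282 0.1348]
scene grey top 195 lo [-0.0458  0.0615  0.0961] hi [0.0488 0.099  0.1089]
scene grey lug 78 lo [-0.0176  0.0704  0.1228] hi [0.0187 0.0867 0.1344]
scene handle 96 lo [-0.0154  0.0285  0.1232] hi [0.0219 0.0446 0.1384]
scene lip 1 253 7.3 [ 0.0732 -0.1184  0.029 ]
scene lip -1 204 7.53 [-0.0677 -0.1197  0.0288]
scene ylug [ 0.5085 -0.3895  0.1201] [ 1.2077 -0.3377  0.7792] [ 0.556  -0.3487  0.1498]
((529.893310546875, -348.06683349609375), (101.15906524658203, 35.22189712524414), 6.436320781707764)
top red 323 lo [-0.0159 -0.1233  0.056 ] hi [ 0.0167 -0.0683  0.1172]
top red hi 115 lo [-0.0183 -0.1245  0.1008] hi [ 0.02   -0.1062  0.1183]
top teal top 85 lo [-0.051   0.0407  0.0978] hi [0.0503 0.0482 0.1071]
top blue top 438 lo [-0.0444  0.1058  0.0997] hi [0.0469 0.1407 0.1088]
top blue lug 155 lo [-0.0573 -0.0261  0.1267] hi [0.0194 0.1305 1.1904]
top grey top 447 lo [-0.0476  0.0634  0.1002] hi [0.0442 0.098  0.1083]
top grey lug 111 lo [-0.0216  0.0733  0.1266] hi [0.015  0.0886 0.1361]
top handle 112 lo [-0.0194  0.0308  0.1297] hi [0.0186 0.046  0.1401]
top lip 1 181 7.34 [ 0.0703 -0.1114  0.03  ]
top lip -1 165 7.59 [-0.0702 -0.1118  0.0303]
top ylug [ 0.505  -0.3562  0.1207] [ 0.5445 -0.338   0.1321] [ 0.5252 -0.3465  0.1276]
((525.2332153320312, -346.5099182128906), (99.27423095703125, 36.40876388549805), 7.069095134735107)
```

```bash
python3 -m creep '[[0.023,-0.015,0.004,0,0,-0.06,0],[0.07,-0.044,0.011,0,0,-0.19,0],[0.116,-0.073,0.018,0,0,-0.32,0],[0.163,-0.102,0.026,0,0,-0.445,0],[0.209,-0.131,0.033,0,0,-0.572,0],[0.256,-0.16,0.041,0,0,-0.7,0],[0.302,-0.19,0.048,0,0,-0.826,0],[0.349,-0.219,0.055,0,0,-0.953,0],[0.395,-0.248,0.063,0,0,-1.08,0],[0.43,-0.27,0.068,0,0,-1.18,0],[0.455,-0.285,0.072,0,0,-1.24,0],[0.465,-0.2915,0.074,0,0,-1.2706,0],[0.465,-0.2915,0.074,0,0,-1.2706,0],[0.465,-0.2915,0.074,0,0,-1.2706,0]]' 40
cat >> h.py <<'E'
def where():
    s=arm.get_state(); R=s['eef_rot']; print('t',s['time'],'tray',tray(s['eef_pos']).round(4),'xang-7.3-90',np.degrees(np.arctan2(R[1,0],R[0,0])).round(2)-97.3,'tilt',R[:2,2].round(4),'F tray',np.r_[s['ft_force'][:2]@TX,s['ft_force'][:2]@TY,s['ft_force'][2]].round(2),'open',s['opening'],'grip',s['grasp_force'])
E
python3 -c "
from h import *
where();look('wrist','w1.png')"
```

```text
time: 1.7
eef_pos: [0.5407, -0.0646, 0.3304]
eef_rot: [[-0.128, 0.992, -0.001], [0.992, 0.128, -0.0], [-0.0, -0.001, -1.0]]
ft_force: [-0.8, -0.2, 0.2]
opening: 0.0005
grasp_force: 0.0
t 1.7 tray [ 0.0004 -0.1597  0.3304] xang-7.3-90 0.07000000000000739 tilt [-0.0008 -0.0004] F tray [-0.78 -0.09  0.19] open 0.0005495018966056845 grip 0.0
```

View pics/w1.png

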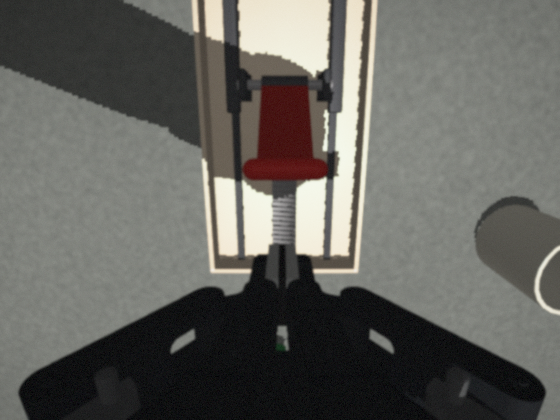

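The wrist view shows the red bar at (285,168), centred on the fingers (283,260), which are behind it; the pivot is at (284,85). I'll descend and push.

```bash
python3 -m creep '[[0,0,0.02,0,0,0,0],[0,0,0.045,0,0,0,0],[0,0,0.065,0,0,0,0],[0,0,0.072,0,0,0,0],[0.01,0,0.072,0,0,0,0],[0.02,0,0.072,0,0,0,0],[0.026,0,0.072,0,0,0,0],[0.032,0,0.072,0,0,0,0],[0.038,0,0.072,0,0,0,0],[0.044,0,0.072,0,0,0,0],[0.05,0,0.072,0,0,0,0],[0.056,0,0.072,0,0,0,0],[0.062,0,0.072,0,0,0,0],[0.068,0,0.072,0,0,0,0],[0.074,0,0.072,0,0,0,0],[0.08,0,0.072,0,0,0,0],[0.086,0,0.072,0,0,0,0],[0.09,0,0.072,0,0,0,0],[0.09,0,0.072,0,0,0,0],[0.09,0,0.072,0,0,0,0]]'
cat >> h.py <<'E'
def red():
    d=look('top'); P=pts(d); T=tray(P); r=(mask(d,(0,150,60),(6,255,255))|mask(d,(174,150,60),(180,255,255)))&(abs(T[...,0])<.06)&(T[...,1]>-.24)&(T[...,1]<.2)
    print('red top',r.sum(), T[r].min(0).round(3),T[r].max(0).round(3) if r.any() else '')
    t=mask(d,(80,100,40),(98,255,255))&(P[...,2]>.095)&(P[...,2]<.112)&(abs(T[...,0])<.06)&(T[...,1]<.1)
    print('teal',t.sum(),np.percentile(T[t],[3,97],0).round(4) if t.any() else '')
    d=look('scene'); P=pts(d); T=tray(P); r=(mask(d,(0,150,60),(6,255,255))|mask(d,(174,150,60),(180,255,255)))&(abs(T[...,0])<.06)&(T[...,1]>-.24)&(T[...,1]<.2)
    print('red scene',r.sum(), T[r].min(0).round(3) if r.any() else '',T[r].max(0).round(3) if r.any() else '')
    t=mask(d,(80,100,40),(98,255,255))&(P[...,2]>.095)&(P[...,2]<.112)&(abs(T[...,0])<.06)&(T[...,1]<.1)
    print('teal',t.sum(),np.percentile(T[t],[3,97],0).round(4) if t.any() else '')
E
python3 -c "
from h import *
where();red()"
```

```text
time: 3.75
eef_pos: [0.5293, 0.0242, 0.2587]
eef_rot: [[-0.127, 0.992, 0.0], [0.992, 0.127, -0.0], [-0.0, 0.0, -1.0]]
ft_force: [-0.6, -0.4, -0.8]
opening: 0.0001
grasp_force: 0.0
t 3.75 tray [ 0.0004 -0.0701  0.2587] xang-7.3-90 0.01999999999999602 tilt [ 0.0001 -0.0003] F tray [-0.68 -0.31 -0.76] open 0.00013286623976461315 grip 0.0Traceback (most recent call last):
  File "<string>", line 3, in <module>
    where();red()
            ~~~^^
  File "h.py", line 28, in red
    print('red top',r.sum(), T[r].min(0).round(3),T[r].max(0).round(3) if r.any() else '')
                             ~~~~~~~~^^^
    return umr_minimum(a, axis, None, out, keepdims, initial, where)
ValueError: zero-size array to reduction operation minimum which has no identity
```

```bash
python3 -m creep '[[0,0,-0.02,0,0,0,0],[0,0,-0.05,0,0,0,0.03],[0,0,-0.075,0,0,0,0.07],[0.025,0,-0.085,0,0,0,0.07],[0.06,0,-0.085,0,0,0,0.07],[0.09,0,-0.085,0,0,0,0.07],[0.105,0,-0.085,0,0,0,0.07],[0.1085,0,-0.085,0,0,0,0.07],[0.1085,0,-0.085,0,0,0,0.07]]'
sed -i "s/T\[r\].min(0).round(3),T\[r\].max(0).round(3) if r.any() else ''/np.percentile(T[r],[2,98],0).round(3).tolist() if r.any() else ''/" h.py
python3 -c "
from h import *
where();red();look('wrist','w2.png')"
```

```text
time: 4.7
eef_pos: [0.5155, 0.1316, 0.3435]
eef_rot: [[-0.128, 0.992, -0.0], [0.992, 0.128, -0.001], [-0.001, -0.0, -1.0]]
ft_force: [0.3, -0.1, -0.1]
opening: 0.0703
grasp_force: 0.0
t 4.7 tray [0.0004 0.0382 0.3435] xang-7.3-90 0.030000000000001137 tilt [-0.0001 -0.0008] F tray [ 0.32 -0.17 -0.11] open 0.0703161924464812 grip 0.0
red top 279 [[-0.019, -0.058, 0.032], [0.02, -0.01, 0.126]]
teal 0 
red scene 341 [-0.044 -0.063  0.014] [0.042 0.064 0.554]
teal 81 [[-0.0477  0.0317  0.0956]
 [ 0.0573  0.0471  0.1057]]
```

View pics/w2.png

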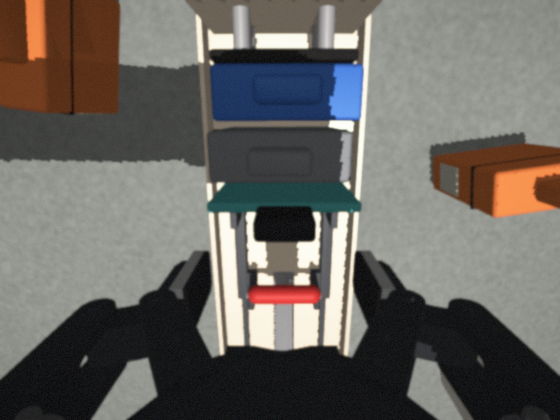

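The wrist view shows the pawl thrown (bar at (285,294), close behind the black handle at (285,223)), and the fingers straddle the handle. I'll grasp it and slide back.

```bash
python3 -m creep '[[0,0,0.02,0,0,0,0.07],[0,0,0.045,0,0,0,0.07],[0,0,0.06,0,0,0,0.07],[0,0,0.0635,0,0,0,0.07],[0,0,0.0635,0,0,0,0.03],[0,0,0.0635,0,0,0,0.03],[0,0,0.0635,0,0,0,0.03],[0,0,0.0635,0,0,0,0.03],[0,0,0.0635,0,0,0,0.03],[0,0,0.0635,0,0,0,0.03]]' 40
python3 -c "
from h import *
where()"
```

```text
time: 5.85
eef_pos: [0.5164, 0.1319, 0.2814]
eef_rot: [[-0.127, 0.992, 0.003], [0.992, 0.127, 0.0], [-0.0, 0.003, -1.0]]
ft_force: [2.3, -1.1, 6.8]
opening: 0.0395
grasp_force: 46.0
t 5.85 tray [0.0013 0.0383 0.2814] xang-7.3-90 0.0 tilt [0.0034 0.0001] F tray [ 2.14 -1.41  6.76] open 0.03951127763639202 grip 45.96858322620392
```

```bash
python3 -m creep '[[0,0,-0.002,0,0,0,0.03],[-0.003,0,-0.002,0,0,0,0.03],[-0.007,0,-0.002,0,0,0,0.03],[-0.011,0,-0.002,0,0,0,0.03],[-0.015,0,-0.002,0,0,0,0.03]]'
python3 -c "
from h import *
where()"
```

```text
time: 6.35
eef_pos: [0.5184, 0.1174, 0.2815]
eef_rot: [[-0.128, 0.992, 0.002], [0.992, 0.127, 0.002], [0.002, 0.002, -1.0]]
ft_force: [7.3, 2.6, -7.9]
opening: 0.0391
grasp_force: 45.0
t 6.35 tray [0.0015 0.0237 0.2815] xang-7.3-90 0.030000000000001137 tilt [0.002  0.0018] F tray [ 7.59  1.66 -7.95] open 0.03913526529113838 grip 44.95937526226044
```

```bash
python3 -m creep '[[-0.004,0.001,0.001,0,0,0,0.03],[-0.009,0.001,0.001,0,0,0,0.03],[-0.014,0.001,0.001,0,0,0,0.03],[-0.019,0.001,0.001,0,0,0,0.03],[-0.024,0.001,0.001,0,0,0,0.03],[-0.029,0.001,0.001,0,0,0,0.03],[-0.034,0.001,0.001,0,0,0,0.03],[-0.038,0.001,0.001,0,0,0,0.03],[-0.04,0.001,0.001,0,0,0,0.03],[-0.04,0.001,0.001,0,0,0,0.03],[-0.04,0.001,0.001,0,0,0,0.03]]'
python3 -c "
from h import *
where()"
python3 -m creep '[[0,0,0,0,0,0,0.05],[0,0,0,0,0,0,0.07],[0,0,0,0,0,0,0.07],[0,0,-0.015,0,0,0,0.07],[0,0,-0.04,0,0,0,0.07],[0,0,-0.075,0,0,0,0.07],[0,0,-0.085,0,0,0,0.07]]'
python3 -c "
from h import *
where();red()"
```

```text
time: 7.45
eef_pos: [0.5239, 0.077, 0.2815]
eef_rot: [[-0.127, 0.992, 0.001], [0.992, 0.127, -0.001], [-0.002, 0.001, -1.0]]
ft_force: [5.4, 0.7, 2.8]
opening: 0.0389
grasp_force: 46.2
t 7.45 tray [ 0.0017 -0.0171  0.2815] xang-7.3-90 -0.009999999999990905 tilt [ 0.0012 -0.0014] F tray [ 5.42 -0.04  2.8 ] open 0.0388883729817926 grip 46.19999885559082
time: 8.15
eef_pos: [0.5239, 0.0775, 0.3691]
eef_rot: [[-0.127, 0.992, 0.004], [0.992, 0.127, -0.0], [-0.001, 0.003, -1.0]]
ft_force: [0.9, 0.1, -0.5]
opening: 0.0699
grasp_force: 0.0
t 8.15 tray [ 0.0018 -0.0166  0.3691] xang-7.3-90 0.01999999999999602 tilt [ 0.0035 -0.0002] F tray [ 0.89 -0.03 -0.5 ] open 0.06988398746635353 grip 0.0
red top 24 [[-0.057, -0.115, 0.055], [0.0, -0.026, 1.19]]
teal 0 
red scene 340 [-0.042 -0.118  0.013] [ 0.03  -0.032  0.126]
teal 75 [[-0.0498 -0.0238  0.0954]
 [ 0.0571 -0.0094  0.107 ]]
```

```bash
python3 -m creep '[[-0.015,-0.002,0,0,0,0,0.075],[-0.045,-0.006,0,0,0,0,0.075],[-0.085,-0.011,0,0,0,0,0.075],[-0.13,-0.016,0,0,0,0,0.075],[-0.175,-0.022,0,0,0,0,0.075],[-0.22,-0.027,0,0,0,0,0.075],[-0.265,-0.033,0,0,0,0,0.075],[-0.31,-0.038,0,0,0,0,0.075],[-0.35,-0.043,0,0,0,0,0.075],[-0.385,-0.047,0,0,0,0,0.075],[-0.41,-0.05,0.005,0,0,0,0.075],[-0.421,-0.052,0.01,0,0,0,0.075],[-0.421,-0.052,0.01,0,0,0,0.075]]'
python3 -c "
from h import *
where();d=look('wrist','w3.png'); P=pts(d);T=tray(P)
y=mask(d,(20,120,60),(33,255,255))
for lo,hi in((.12,.14),(.09,.11)):
  q=P[y&(P[...,2]>lo)&(P[...,2]<hi)]
  print(q.mean(0),tray(q).min(0),tray(q).max(0),cv2.minAreaRect((q[:,:2]*1000).astype(np.float32)))
d=look('top'); P=pts(d); T=tray(P)
q=T[(abs(T[...,0])<.05)&(T[...,1]<.02)&(T[...,1]>-.045)&(P[...,2]>.122)]; print('handle',q.min(0),q.max(0))
red()
"
```

```text
time: 9.55
eef_pos: [0.5241, -0.348, 0.3533]
eef_rot: [[-0.125, 0.992, -0.004], [0.992, 0.125, 0.003], [0.003, -0.003, -1.0]]
ft_force: [0.1, 0.3, -0.1]
opening: 0.0752
grasp_force: 0.0
t 9.55 tray [-0.052  -0.4386  0.3533] xang-7.3-90 -0.12999999999999545 tilt [-0.0038  0.0028] F tray [ 0.14  0.3  -0.07] open 0.07517030444757819 grip 0.0
[ 0.52622889 -0.34576029  0.1285062 ] [-0.06954317 -0.44515009  0.12005102] [-0.02951154 -0.43053166  0.13170557] ((526.5126953125, -346.73248291015625), (39.91853713989258, 14.517996788024902), 6.576953887939453)
[ 0.52197722 -0.34063968  0.10091506] [-0.09853555 -0.45587086  0.09006659] [-0.00049565 -0.42037888  0.10986552] ((526.6813354492188, -347.1343688964844), (98.04793548583984, 34.83735275268555), 6.681886672973633)
handle [-0.01991385 -0.0238463   0.1231559 ] [ 0.02004141 -0.00786033  0.14152875]
red top 254 [[-0.02, -0.114, 0.056], [0.02, -0.066, 0.127]]
teal 68 [[-0.0503 -0.0128  0.1007]
 [ 0.048  -0.0061  0.1084]]
red scene 338 [-0.04  -0.118  0.013] [ 0.031 -0.033  0.126]
teal 74 [[-0.0457 -0.0246  0.0954]
 [ 0.0584 -0.0083  0.1076]]
```

View pics/w3.png

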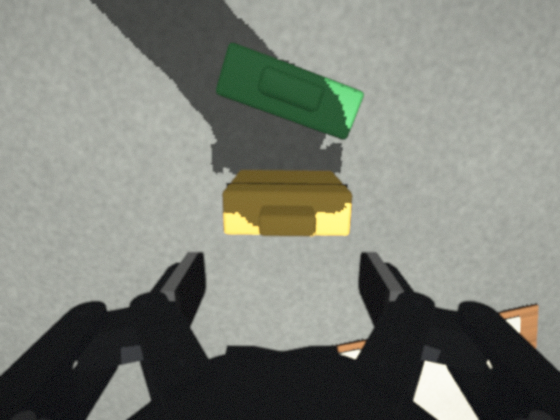

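The wrist view shows the yellow lug at (288,221), square between the open fingers (190 and 375), and the green box well clear at (290,90).

```bash
python3 -m creep '[[0,0.002,0.02,0,0,0,0.075],[0,0.0025,0.045,0,0,0,0.075],[0,0.0025,0.065,0,0,0,0.075],[0,0.0025,0.072,0,0,0,0.075],[0,0.0025,0.072,0,0,0,0.075],[0,0.0025,0.072,0,0,0,0.075]]'
python3 -c "
from h import *
where()"
```

```text
time: 10.35
eef_pos: [0.5284, -0.3462, 0.2854]
eef_rot: [[-0.128, 0.992, 0.001], [0.992, 0.128, -0.001], [-0.001, 0.001, -1.0]]
ft_force: [-0.6, 0.8, 0.0]
opening: 0.0746
grasp_force: 0.0
t 10.35 tray [-0.0476 -0.4374  0.2854] xang-7.3-90 0.060000000000002274 tilt [ 0.0012 -0.001 ] F tray [-0.54  0.89  0.03] open 0.07460487011107546 grip 0.0
```

```bash
python3 -m creep '[[-0.0005,-0.0015,0.004,0,0,0,0.075],[-0.0005,-0.0015,0.0075,0,0,0,0.06],[-0.0005,-0.0015,0.0075,0,0,0,0.03],[-0.0005,-0.0015,0.0075,0,0,0,0.03],[-0.0005,-0.0015,0.0075,0,0,0,0.03],[-0.0005,-0.0015,0.0075,0,0,0,0.03],[-0.0005,-0.0015,0.0075,0,0,0,0.03],[-0.0005,-0.0015,0.0075,0,0,0,0.03],[-0.0005,-0.0015,0.0075,0,0,0,0.03]]' 40
python3 -c "
from h import *
where()"
python3 -m creep '[[0,0,-0.01,0,0,0,0.03],[0,0,-0.035,0,0,0,0.03],[0,0,-0.065,0,0,0,0.03],[0,0,-0.1,0,0,0,0.03],[0,0,-0.14,0,0,0,0.03],[0,0,-0.165,0,0,0,0.03],[0,0,-0.175,0,0,0,0.03],[0,0,-0.175,0,0,0,0.03]]'
python3 -c "
from h import *
where()"
```

```text
time: 11.25
eef_pos: [0.5266, -0.3472, 0.2769]
eef_rot: [[-0.127, 0.992, 0.0], [0.992, 0.127, -0.0], [-0.0, 0.0, -1.0]]
ft_force: [0.3, -0.7, 1.3]
opening: 0.0391
grasp_force: 41.2
t 11.25 tray [-0.0495 -0.4382  0.2769] xang-7.3-90 0.010000000000005116 tilt [ 0.0004 -0.0004] F tray [ 0.19 -0.72  1.29] open 0.039071977742302956 grip 41.18288040161133
time: 12.05
eef_pos: [0.5267, -0.3473, 0.4532]
eef_rot: [[-0.127, 0.992, 0.002], [0.992, 0.127, -0.002], [-0.002, 0.002, -1.0]]
ft_force: [-0.4, 0.2, -1.5]
opening: 0.0391
grasp_force: 41.0
t 12.05 tray [-0.0494 -0.4383  0.4532] xang-7.3-90 0.010000000000005116 tilt [ 0.0022 -0.0019] F tray [-0.33  0.2  -1.52] open 0.03913476679054732 grip 40.96569120883942
```

```bash
python3 -m creep '[[0.01,0.001,0,0,0,0,0.03],[0.035,0.004,0,0,0,0,0.03],[0.07,0.007,0,0,0,0,0.03],[0.11,0.011,0,0,0,0,0.03],[0.15,0.015,0,0,0,0,0.03],[0.19,0.019,0,0,0,0,0.03],[0.23,0.024,0,0,0,0,0.03],[0.27,0.028,0,0,0,0,0.03],[0.31,0.032,0,0,0,0,0.03],[0.35,0.036,0,0,0,0,0.03],[0.39,0.04,0,0,0,0,0.03],[0.425,0.044,0,0,0,0,0.03],[0.45,0.047,0,0,0,0,0.03],[0.468,0.049,0,0,0,0,0.03],[0.476,0.0494,0,0,0,0,0.03],[0.478,0.0494,0,0,0,0,0.03],[0.478,0.0494,0,0,0,0,0.03],[0.478,0.0494,0,0,0,0,0.03]]'
python3 -c "
from h import *
where(); look('wrist','w4.png'); d=look('scene'); P=pts(d); T=tray(P); y=mask(d,(20,120,60),(33,255,255))&(abs(T[...,1]-.04)<.08)&(abs(T[...,0])<.08)&(P[...,2]>.15)&(P[...,2]<.35)
print(y.sum(),np.percentile(T[y],[2,98],0).round(4)); red()"
```

```text
time: 13.85
eef_pos: [0.5146, 0.1325, 0.4513]
eef_rot: [[-0.126, 0.992, -0.001], [0.992, 0.126, -0.001], [-0.0, -0.001, -1.0]]
ft_force: [-0.4, -0.8, -0.9]
opening: 0.0396
grasp_force: 40.9
t 13.85 tray [-4.000e-04  3.910e-02  4.513e-01] xang-7.3-90 -0.060000000000002274 tilt [-0.0007 -0.0005] F tray [-0.55 -0.74 -0.9 ] open 0.039559161612092344 grip 40.93388378620148
1313 [[-0.0427  0.0177  0.1805]
 [ 0.0508  0.0496  0.3021]]
red top 254 [[-0.02, -0.113, 0.057], [0.02, -0.066, 0.126]]
teal 72 [[-0.0501 -0.0125  0.1004]
 [ 0.0509 -0.0061  0.1077]]
red scene 338 [-0.039 -0.118  0.012] [ 0.031 -0.027  0.126]
teal 76 [[-0.0469 -0.0241  0.0959]
 [ 0.0574 -0.0077  0.1083]]
```

View pics/w4.png

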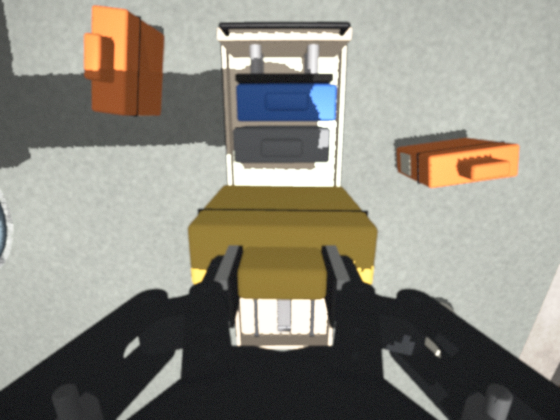

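The view shows the yellow box held square to the tray, centred with grey at (283,145), with a visible gap between. Lower it.

```bash
python3 -m creep '[[0,0,0.015,0,0,0,0.03],[0,0,0.04,0,0,0,0.03],[0,0,0.065,0,0,0,0.03],[0,0,0.09,0,0,0,0.03],[0,0,0.11,0,0,0,0.03],[0,0,0.13,0,0,0,0.03],[0,0,0.145,0,0,0,0.03],[0,0,0.155,0,0,0,0.03],[0,0,0.16,0,0,0,0.03],[0,0,0.16,0,0,0,0.03]]'
python3 -c "
from h import *
where()"
```

```text
time: 15.05
eef_pos: [0.5146, 0.1331, 0.2914]
eef_rot: [[-0.127, 0.992, -0.001], [0.992, 0.127, -0.0], [-0.0, -0.001, -1.0]]
ft_force: [-0.4, 0.3, -0.6]
opening: 0.0392
grasp_force: 40.9
t 15.05 tray [-0.0003  0.0397  0.2914] xang-7.3-90 0.0 tilt [-0.0007 -0.0002] F tray [-0.39  0.3  -0.55] open 0.0391570596287828 grip 40.8693927526474
```

```bash
python3 -m creep '[[0,0,0.003,0,0,0,0.03],[0,0,0.006,0,0,0,0.03],[0,0,0.009,0,0,0,0.03],[0,0,0.0105,0,0,0,0.03],[0,0,0.0105,0,0,0,0.03]]'
python3 -c "
from h import *
where()"
```

```text
time: 15.55
eef_pos: [0.5146, 0.1332, 0.2811]
eef_rot: [[-0.127, 0.992, -0.0], [0.992, 0.127, -0.0], [-0.0, -0.0, -1.0]]
ft_force: [0.1, -0.5, -1.4]
opening: 0.0394
grasp_force: 41.0
t 15.55 tray [-0.0003  0.0399  0.2811] xang-7.3-90 0.010000000000005116 tilt [-0.0001 -0.0002] F tray [ 0.05 -0.51 -1.36] open 0.03936925780428281 grip 40.99777936935425
```

```bash
python3 -m creep '[[0,0,0.001,0,0,0,0.03],[0,0,0.002,0,0,0,0.03],[0,0,0.002,0,0,0,0.03]]'
python3 -c "
from h import *
where()"
```

```text
time: 15.85
eef_pos: [0.5148, 0.1332, 0.2807]
eef_rot: [[-0.127, 0.992, 0.001], [0.992, 0.127, -0.0], [-0.0, 0.001, -1.0]]
ft_force: [-2.1, -0.4, 9.3]
opening: 0.0393
grasp_force: 42.1
t 15.85 tray [-1.000e-04  3.990e-02  2.807e-01] xang-7.3-90 0.010000000000005116 tilt [ 0.0014 -0.    ] F tray [-2.13 -0.14  9.29] open 0.03931425265401496 grip 42.07389950752258
```

```bash
python3 -m creep '[[0,0,-0.001,0,0,0,0.05],[0,0,-0.001,0,0,0,0.065],[0,0,-0.001,0,0,0,0.065],[0,0,-0.015,0,0,0,0.065],[0,0,-0.045,0,0,0,0.065],[0,0,-0.075,0,0,0,0.05],[-0.03,0,-0.08,0,0,0,0.02],[-0.06,0,-0.08,0,0,0,0],[-0.08,0,-0.08,0,0,0,0],[-0.086,0,-0.08,0,0,0,0],[-0.086,0,-0.08,0,0,0,0],[-0.086,0,-0.08,0,0,0,0]]'
python3 -c "
from h import *
where(); look('wrist','w5.png'); look('scene','s5.png');red()"
```

```text
time: 17.05
eef_pos: [0.5255, 0.0485, 0.3589]
eef_rot: [[-0.128, 0.992, -0.001], [0.992, 0.128, 0.001], [0.001, -0.0, -1.0]]
ft_force: [-0.2, 0.1, 0.4]
opening: -0.0001
grasp_force: 0.0
t 17.05 tray [-3.000e-04 -4.550e-02  3.589e-01] xang-7.3-90 0.030000000000001137 tilt [-0.0006  0.0005] F tray [-0.15  0.09  0.37] open -8.294525869488065e-05 grip 0.0
red top 1 [[-0.057, -0.026, 1.19], [-0.057, -0.026, 1.19]]
teal 0 
red scene 347 [-0.044 -0.117  0.031] [ 0.03  -0.014  0.126]
teal 74 [[-0.0499 -0.0237  0.0957]
 [ 0.0573 -0.0092  0.1071]]
```

View pics/w5.png

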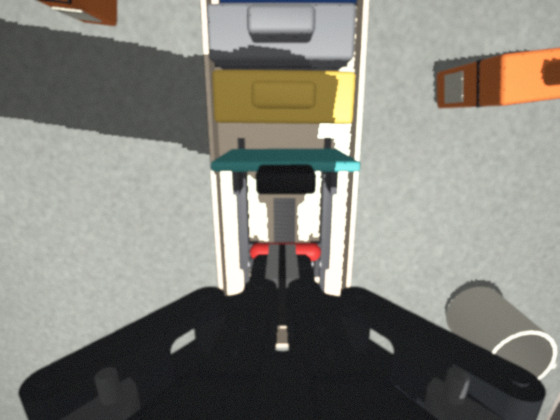

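The yellow box stands at (284,95) right in front of the grey (283,35); follower at (285,160), bar at (285,250). Now I'll reset the pawl.

```bash
python3 -m creep '[[0,0,0.02,0,0,0,0],[0,0,0.05,0,0,0,0],[0,0,0.08,0,0,0,0],[0,0,0.097,0,0,0,0],[0,0,0.098,0,0,0,0],[-0.006,0,0.098,0,0,0,0],[-0.012,0,0.098,0,0,0,0],[-0.018,0,0.098,0,0,0,0],[-0.024,0,0.098,0,0,0,0],[-0.03,0,0.098,0,0,0,0],[-0.035,0,0.098,0,0,0,0],[-0.04,0,0.098,0,0,0,0],[-0.045,0,0.098,0,0,0,0],[-0.05,0,0.098,0,0,0,0],[-0.055,0,0.098,0,0,0,0],[-0.06,0,0.098,0,0,0,0],[-0.065,0,0.098,0,0,0,0],[-0.065,0,0.098,0,0,0,0],[-0.065,0,0.098,0,0,0,0]]'
python3 -c "
from h import *
where()"
python3 -m creep '[[0.01,0,0,0,0,0,0],[0.01,0,-0.02,0,0,0,0],[0.01,0,-0.05,0,0,0,0.03],[0.01,0,-0.085,0,0,0,0.07],[0.03,0,-0.1,0,0,0,0.07],[0.06,0,-0.1,0,0,0,0.07],[0.08,0,-0.1,0,0,0,0.07],[0.093,0,-0.1,0,0,0,0.07],[0.093,0,-0.1,0,0,0,0.07],[0.093,0,-0.1,0,0,0,0.07]]'
python3 -c "
from h import *
where(); look('wrist','w6.png'); red()"
```

```text
time: 19.15
eef_pos: [0.5339, -0.0167, 0.2612]
eef_rot: [[-0.127, 0.992, 0.0], [0.992, 0.127, 0.0], [0.0, 0.0, -1.0]]
ft_force: [-0.3, 0.7, 0.3]
opening: 0.0001
grasp_force: 0.0
t 19.15 tray [-2.000e-04 -1.112e-01  2.612e-01] xang-7.3-90 0.0 tilt [0.     0.0001] F tray [-0.17  0.71  0.34] open 9.921962887596079e-05 grip 0.0
time: 20.15
eef_pos: [0.522, 0.0758, 0.361]
eef_rot: [[-0.128, 0.992, -0.0], [0.992, 0.128, -0.001], [-0.001, -0.0, -1.0]]
ft_force: [-0.1, 0.4, 0.7]
opening: 0.07
grasp_force: 0.0
t 20.15 tray [-3.00e-04 -1.80e-02  3.61e-01] xang-7.3-90 0.04999999999999716 tilt [-0.0003 -0.0006] F tray [-0.01  0.42  0.66] open 0.07000882429177133 grip 0.0
red top 335 [[-0.017, -0.179, 0.054], [0.018, -0.123, 0.118]]
teal 0 
red scene 141 [-0.017 -0.185  0.052] [ 0.028 -0.124  0.118]
teal 73 [[-0.0477 -0.0243  0.0956]
 [ 0.0566 -0.0102  0.1076]]
```

View pics/w6.png

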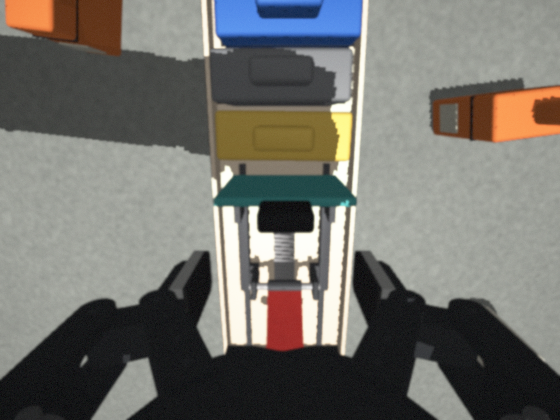

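Pawl lever is back (blade at (285,320), leaning away), follower still at y≈-8. Now I'll grasp the handle and close up.

```bash
python3 -m creep '[[0,0.001,0.02,0,0,0,0.07],[0,0.0015,0.05,0,0,0,0.07],[0,0.0015,0.072,0,0,0,0.07],[0,0.0015,0.0775,0,0,0,0.07],[0,0.0015,0.0785,0,0,0,0.03],[0,0.0015,0.0785,0,0,0,0.03],[0,0.0015,0.0785,0,0,0,0.03],[0,0.0015,0.0785,0,0,0,0.03],[0,0.0015,0.0785,0,0,0,0.03],[0,0.0015,0.0785,0,0,0,0.03]]' 50
python3 -c "
from h import *
where()"
python3 -m creep '[[0.003,0,0,0,0,0,0.03],[0.006,0,0,0,0,0,0.03],[0.009,0,0,0,0,0,0.03],[0.012,0,0,0,0,0,0.03],[0.015,0,0,0,0,0,0.03],[0.018,0,0,0,0,0,0.03],[0.021,0,0,0,0,0,0.03],[0.024,0,0,0,0,0,0.03],[0.026,0,0,0,0,0,0.03],[0.028,0,0,0,0,0,0.03],[0.03,0,0,0,0,0,0.03]]'
python3 -c "
from h import *
where()"
```

```text
time: 21.3
eef_pos: [0.524, 0.0757, 0.2839]
eef_rot: [[-0.127, 0.992, 0.002], [0.992, 0.127, -0.001], [-0.001, 0.002, -1.0]]
ft_force: [-1.4, -2.1, 6.5]
opening: 0.0389
grasp_force: 53.1
t 21.3 tray [ 0.0017 -0.0183  0.2839] xang-7.3-90 0.0 tilt [ 0.0021 -0.0009] F tray [-1.69 -1.93  6.52] open 0.038861318045098105 grip 53.06963503360748
time: 22.4
eef_pos: [0.5201, 0.1055, 0.2839]
eef_rot: [[-0.127, 0.992, 0.002], [0.992, 0.127, -0.001], [-0.002, 0.002, -1.0]]
ft_force: [-1.6, -2.9, 5.4]
opening: 0.0395
grasp_force: 53.1
t 22.4 tray [0.0016 0.0117 0.2839] xang-7.3-90 0.0 tilt [ 0.0021 -0.0013] F tray [-1.91 -2.66  5.36] open 0.039454451844419924 grip 53.11334431171417
```

```bash
python3 -m creep '[[0.002,0,0,0,0,0,0.03],[0.004,0,0,0,0,0,0.03],[0.006,0,0,0,0,0,0.03],[0.008,0,0,0,0,0,0.03],[0.01,0,0,0,0,0,0.03],[0.012,0,0,0,0,0,0.03]]' |grep force
python3 -m creep '[[0.001,0,0,0,0,0,0.03],[0.002,0,0,0,0,0,0.03],[0.003,0,0,0,0,0,0.03],[0.004,0,0,0,0,0,0.03]]'|grep force
python3 -m creep '[[0.001,0,0,0,0,0,0.03],[0.002,0,0,0,0,0,0.03],[0.003,0,0,0,0,0,0.03]]'|grep force
python3 -c "
from h import *
where()"
```

```text
ft_force: [-1.3, -4.0, 5.8]
grasp_force: 53.1
ft_force: [-0.3, -10.3, 5.6]
grasp_force: 53.1
ft_force: [-1.2, -11.1, 6.7]
grasp_force: 53.1
t 23.7 tray [0.0016 0.0289 0.2839] xang-7.3-90 -0.06999999999999318 tilt [ 0.0026 -0.0072] F tray [ -2.64 -10.85   6.71] open 0.039046505834061246 grip 53.09747099876404
```

```bash
python3 -m creep '[[0.001,0,0,0,0,0,0.03],[0.002,0,0,0,0,0,0.03],[0.003,0,0,0,0,0,0.03],[0.004,0,0,0,0,0,0.03],[0.005,0,0,0,0,0,0.03],[0.005,0,0,0,0,0,0.03],[0.005,0,0,0,0,0,0.03]]' |grep force
python3 -c "
from h import *
where()"
python3 -m creep '[[0.001,0,0,0,0,0,0.03],[0.002,0,0,0,0,0,0.03],[0.003,0,0,0,0,0,0.03],[0.003,0,0,0,0,0,0.03],[0.003,0,0,0,0,0,0.03]]'|grep force
python3 -c "
from h import *
where()"
```

```text
ft_force: [-1.2, -12.2, 7.5]
grasp_force: 53.1
t 24.4 tray [0.0016 0.0335 0.2839] xang-7.3-90 -0.0799999999999983 tilt [ 0.0027 -0.0082] F tray [ -2.74 -11.97   7.49] open 0.038843271321187214 grip 53.10123145580292
ft_force: [-1.1, -14.0, 6.2]
grasp_force: 53.2
t 24.9 tray [0.0016 0.0363 0.284 ] xang-7.3-90 -0.09999999999999432 tilt [ 0.0028 -0.0092] F tray [ -2.91 -13.72   6.19] open 0.03922061574646928 grip 53.174280524253845
```

```bash
python3 -m creep '[[0.001,0,0,0,0,0,0.03],[0.002,0,0,0,0,0,0.03],[0.003,0,0,0,0,0,0.03],[0.004,0,0,0,0,0,0.03],[0.004,0,0,0,0,0,0.03],[0.004,0,0,0,0,0,0.03]]'|grep force
python3 -c "
from h import *
where()"
python3 -m creep '[[0.001,0,0,0,0,0,0.03],[0.0018,0,0,0,0,0,0.03],[0.0018,0,0,0,0,0,0.03],[0.0018,0,0,0,0,0,0.03]]'|grep force
python3 -c "
from h import *
where(); red()"
```

```text
ft_force: [0.0, -16.6, 7.1]
grasp_force: 53.1
t 25.5 tray [0.0016 0.0398 0.2839] xang-7.3-90 -0.10999999999999943 tilt [ 0.0029 -0.0107] F tray [ -2.1  -16.52   7.15] open 0.039213368411792716 grip 53.124293088912964
ft_force: [-0.1, -17.1, 6.9]
grasp_force: 53.2
t 25.9 tray [0.0016 0.0414 0.2839] xang-7.3-90 -0.11999999999999034 tilt [ 0.003  -0.0113] F tray [ -2.25 -16.99   6.85] open 0.03895260163166702 grip 53.20928514003754
red top 332 [[-0.018, -0.123, 0.055], [0.019, -0.064, 0.116]]
teal 0 
red scene 132 [-0.043 -0.128  0.023] [0.046 0.086 0.54 ]
teal 59 [[-0.0499  0.0329  0.0958]
 [ 0.0572  0.0475  0.1064]]
```

```bash
python3 -m creep '[[-0.0005,0,0,0,0,0,0.03],[-0.001,0,0,0,0,0,0.03],[-0.0015,0,0,0,0,0,0.03],[-0.002,0,0,0,0,0,0.03],[-0.0025,0,0,0,0,0,0.03],[-0.003,0,0,0,0,0,0.03],[-0.003,0,0,0,0,0,0.03]]'|grep force
python3 -c "
from h import *
where()"
python3 -m creep '[[-0.0005,0,0,0,0,0,0.03],[-0.001,0,0,0,0,0,0.03],[-0.0015,0,0,0,0,0,0.03],[-0.002,0,0,0,0,0,0.03],[-0.002,0,0,0,0,0,0.03]]'|grep force
python3 -c "
from h import *
where()"
```

```text
ft_force: [-1.0, -8.4, 6.1]
grasp_force: 53.1
t 26.7 tray [0.0016 0.0402 0.2839] xang-7.3-90 -0.060000000000002274 tilt [ 0.0024 -0.0049] F tray [-2.07 -8.23  6.11] open 0.03884239779690183 grip 53.14733326435089
ft_force: [-1.4, -7.6, 5.5]
grasp_force: 53.2
t 27.2 tray [0.0016 0.0384 0.2839] xang-7.3-90 -0.04999999999999716 tilt [ 0.0023 -0.0043] F tray [-2.35 -7.4   5.46] open 0.038892110723367096 grip 53.16218018531799
```

```bash
python3 -m creep '[[-0.0005,0,0,0,0,0,0.03],[-0.001,0,0,0,0,0,0.03],[-0.0015,0,0,0,0,0,0.03],[-0.0015,0,0,0,0,0,0.03]]'|grep force
python3 -c "
from h import *
where()"
python3 -m creep '[[-0.0005,0,0,0,0,0,0.03],[-0.001,0,0,0,0,0,0.03],[-0.001,0,0,0,0,0,0.03]]'|grep force
python3 -c "
from h import *
where()"
```

```text
ft_force: [-1.7, -4.4, 6.4]
grasp_force: 53.1
t 27.6 tray [0.0016 0.0376 0.2839] xang-7.3-90 -0.01999999999999602 tilt [ 0.0021 -0.002 ] F tray [-2.27 -4.17  6.39] open 0.03875730024976784 grip 53.137866854667664
ft_force: [-1.6, -1.6, 5.3]
grasp_force: 53.1
t 27.9 tray [0.0016 0.0371 0.2839] xang-7.3-90 0.0 tilt [ 0.0019 -0.    ] F tray [-1.8  -1.35  5.34] open 0.03891557732523485 grip 53.125691413879395
```

The tooth now carries the load: force falls with almost no travel. I'll release and retreat.

```bash
python3 -m creep '[[-0.0003,0,0,0,0,0,0.03],[-0.0003,0,-0.0015,0,0,0,0.03],[-0.0003,0,-0.0015,0,0,0,0.045],[-0.0003,0,-0.0015,0,0,0,0.065],[-0.0003,0,-0.0015,0,0,0,0.07],[-0.0003,0,-0.015,0,0,0,0.07],[-0.0003,0,-0.045,0,0,0,0.07],[-0.0003,0,-0.085,0,0,0,0.07],[-0.02,0,-0.13,0,0,0,0.07],[-0.06,0,-0.15,0,0,0,0.07],[-0.1,0,-0.15,0,0,0,0.07],[-0.14,0,-0.15,0,0,0,0.07],[-0.18,0,-0.15,0,0,0,0.07],[-0.22,0,-0.15,0,0,0,0.07],[-0.25,0,-0.15,0,0,0,0.07],[-0.26,0,-0.15,0,0,0,0.07],[-0.26,0,-0.15,0,0,0,0.07]]'
python3 -c "
from h import *
where(); d=look('top','t9.png'); P=pts(d);T=tray(P); inn=(abs(T[...,0])<.05)
for n,m in (('y',mask(d,(20,120,60),(33,255,255))),('blue',mask(d,(103,120,60),(118,255,255)))):
  q=T[inn&m&(P[...,2]>.095)&(P[...,2]<.112)&(T[...,1]>0)]; print(n,np.percentile(q,[3,97],0).round(4))
red()"
python3 -c "
import cv2; i=cv2.imread('pics/t9.png')[150:290,150:460]; cv2.imwrite('pics/t9c.png',cv2.resize(i,None,fx=2.5,fy=2.5,interpolation=2))"
```

```text
time: 29.6
eef_pos: [0.5496, -0.1282, 0.4326]
eef_rot: [[-0.125, 0.992, 0.0], [0.992, 0.125, 0.0], [0.0, 0.0, -1.0]]
ft_force: [0.6, 0.6, 0.5]
opening: 0.07
grasp_force: 0.0
t 29.6 tray [ 0.0012 -0.2239  0.4326] xang-7.3-90 -0.11999999999999034 tilt [0.     0.0002] F tray [0.68 0.47 0.45] open 0.06996223550225848 grip 0.0
y [[-0.0477  0.0502  0.1009]
 [ 0.0446  0.0844  0.1083]]
blue [[-0.0448  0.1223  0.0999]
 [ 0.0472  0.1561  0.1087]]
red top 350 [[-0.02, -0.128, 0.053], [0.019, -0.068, 0.115]]
teal 72 [[-0.051   0.0408  0.0992]
 [ 0.0505  0.047   0.1087]]
red scene 137 [-0.017 -0.133  0.05 ] [ 0.029 -0.068  0.116]
teal 75 [[-0.0457  0.0308  0.0951]
 [ 0.0577  0.0464  0.1066]]
```

View pics/t9c.png

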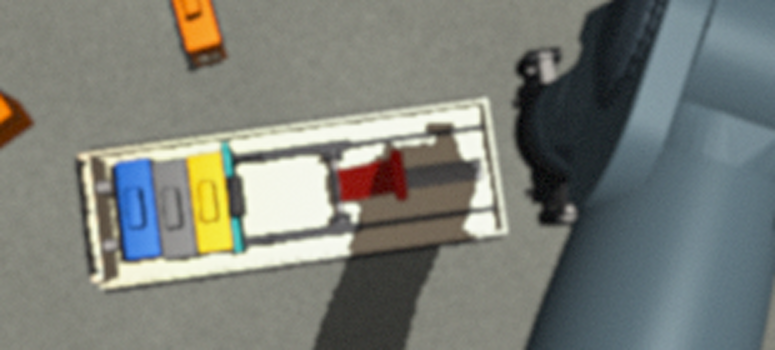

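The row (blue, grey, yellow, follower) is tight against the pad, which is pressed in about 11 mm. The pawl is engaged and the robot is clear.

```bash
python3 -c "
from rig import arm
print(arm.hand_in())"
```

```text
the job is handed in; nothing more can be done
None
```

The yellow box stands upright in the tray against the grey box, the pawl is back in the teeth, and the ratchet holds the row tight with the pad pressed about 11 mm (17 N closing push, about 30 s on the clock); the job is handed in.

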